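# Trip test of a lab stage's power box

### The job

Do the trip test of the stage's white power box. First unload the stage: lift the steel sample pot off the black stage by its handle and set it down gently, upright and wholly on the green mat. Then press the yellow test button until the red-ended lever drops, lift the lever back all the way up until it latches and stays up by itself, and let everything go, leaving the other things on the bench where they are.

Things in the scene. Friction and masses are not known exactly. Their poses are not given: they have to be found in the camera images.
- trip_box: White power box, fixed to the bench, 160 (x) x 220 (y) x 80 (z) mm; origin at the centre of its underside. Its own -x side faces the robot, turned by up to about 15 degrees. On its flat top (80 mm up): the lever's pivot at box (20, 50, 78) mm and the test button at box (20, -50) mm. Box, stage and mat swap places: it may stand between stage and mat, its lever up to 182 mm high.
- lever_grip (a point): Centre of the red grip at the lever's end: a disc 26 mm in diameter, 28 mm wide, axis along the box's y (pinch its flat sides; it can turn between the fingers), 90 mm from the pivot on a 13 mm steel rod. Latched: 167 mm up, leaning 0.17 rad back from vertical to the box's +x. Dropped: to the box's -x, 28 degrees above level, 120 mm up, only the box's top below it.
- reset_lever (a joint): Lever angle, rad. About 0 = up, latched (start); grows as it falls to the box's -x; 1.25 = fully dropped. A light spring drives it down when the button is pressed; latched, it cannot be pulled down. To latch again, lift it past 0 to -0.05 or further (stop at -0.1; about 3 N at the grip); the button dips by itself, then springs up. Let go earlier, it falls again.
- button_top (a point): Centre of the top of the yellow test button, a round cap of 38 mm diameter whose top stands 100 mm above the bench (20 mm above the box) and moves straight down.
- test_button (a joint): How far the button is pressed, m: 0 = out, 0.008 = fully in. Spring of 1.5 N at first to 5 N fully in; the lever is released at about 5 to 6 mm, so press it fully.
- stage: Black square lab stage with aluminium rails, fixed, 130 x 130 mm, 70 mm high; origin at the centre of its underside. The pot starts on it, near its middle.
- mat: Green square mat, fixed flat on the bench, 150 x 150 mm, 5 mm thick; origin at the centre of its underside.
- pot: Closed steel sample pot with blue lid, 84 mm diameter, lid top 78 mm up, with a rigid black arched handle over it; 131 mm high overall, 0.28 to 0.56 kg. Origin at the centre of its underside, z up; the handle's level bar runs along its own y.
- pot_handle (a point): Middle of the handle's level bar, 125 mm above the pot's underside: a round bar 12 mm thick, straight for 56 mm along the pot's y, with 41 mm free between it and the lid. Pinch it from above along the pot's x.
- lens: Bystander: black lens tube standing up, 52 mm diameter, 90 mm high; origin at the centre of its underside.
- carton: Bystander: pale green carton, 60 x 180 x 40 mm high; origin at the centre of its underside.
- driver: Bystander: screwdriver lying on the bench.
- mouse: Bystander: black computer mouse, 100 x 60 x 33 mm; origin at the centre of its underside.
There are look-alikes about, which are no part of the job. There is more than one size of the pot; the job needs the middle-sized.

How it is judged (in metres and radians):
On the way, in this order (a step that is already met when the one before it is completed fails the run):
1. the pot stands upright and wholly on the green mat, let go (x of pot in the frame of mat between -0.036 and 0.036 m and y of pot in the frame of mat between -0.036 and 0.036 m and z of pot in the frame of mat between 0 and 0.009 m and angle between pot's own z axis and vertical below 0.1 rad and contact force between the fingers and pot below 0.1 N and linear speed of pot below 0.03 m/s), for 0.2 s.
2. the test button is pressed, the pot standing on the mat (x of pot in the frame of mat between -0.036 and 0.036 m and y of pot in the frame of mat between -0.036 and 0.036 m and z of pot in the frame of mat between 0 and 0.009 m and angle between pot's own z axis and vertical below 0.1 rad and value of joint test_button above 0.003 m).
3. the lever has dropped (x of pot in the frame of mat between -0.036 and 0.036 m and y of pot in the frame of mat between -0.036 and 0.036 m and z of pot in the frame of mat between 0 and 0.009 m and angle between pot's own z axis and vertical below 0.1 rad and value of joint reset_lever above 1.1 rad), for 0.1 s.
At the end, for the whole second after the job is handed in: The lever is up and latched (within 0.06 rad of 0, at rest), the button is out (within 2 mm), the pot rests upright (within 0.1 rad) and released with its whole foot on the green mat (its centre within 36 mm of the mat's centre along each side of the mat), and the lens tube still stands (all of step 1 and value of joint reset_lever between -0.06 and 0.06 rad and value of joint test_button below 0.002 m and velocity of joint reset_lever between -0.05 and 0.05 rad/s and angle between lens's own z axis and vertical below 0.2 rad); the robot touches nothing.
It fails at once if the pot is tipped by more than 0.45 rad (angle between pot's own z axis and vertical above 0.45 rad).
It fails at once if the pot is dropped (falls free at more than 0.5 m/s) (linear speed of pot above 0.5 m/s and contact force between pot and anything else below 0.05 N).
It fails at once if a bystander (lens tube, carton, screwdriver, mouse) is moved by more than 30 mm (distance of any of lens, carton, driver, mouse from where it was at the start of the episode above 0.03 m).
It also fails if it takes over 72 s, if anything falls off the work surface, if the arm or the gripper's body presses on something with over 40 N, if the wrist force passes 120 N, or if a joint passes its speed limit or range.

### The arm

A 7-joint arm with a two-finger parallel gripper is mounted at the origin on the work surface. World frame = base frame: x ahead of the robot, y to its left, z up, the work surface at z = 0. Lengths are in m, angles in degrees, forces in N, time in s.
With the tool pointing down it reaches from about 0.4 to 0.9 m from the base axis. Payload 5.5 kg.
Tool frame: the origin (TCP) lies midway between the tips of the shut fingers; the grasp point (between the pads) lies 19 mm behind it; z points along the fingers, y is the direction in which the jaws open and shut (so a half turn about z gives the same grasp; the last joint's range is limited). The gripper opens to 85 mm and grips with 20 to 120 N. Pads are 22 mm wide; open, the fingers measure 114 mm over their backs; the gripper's body (76 mm by 85 mm) begins 54 mm behind the grasp point. The pads swing forward as they close: fully open they stand 13 mm farther back than shut.
Start: joints at [78.793, 28.699, -24.465, 88.831, 12.651, 65.22, -12.049], TCP at [0.288, -0.583, 0.231] pointing down, gripper open.
Joint ranges: [-164.97, 164.97], [-17.58, 116.51], [-87.97, 89.64], [11.32, 138.91], [-80.73, 260.73], [10.89, 115.49], [-147.41, 147.41]. Speed limits (degrees/s): [147.25, 147.25, 180, 180, 180, 180, 180].

### API

Orientations are given as a 3x3 rotation matrix whose columns are the frame's x, y, z axes.
In Python, from bench import ctrl, eyes, spotter gives the robot as it stands. The module is installed in compiled form; this text tells all that it offers.
- The arm moves only by the tool drive_tool, never from a script. Its argument "plan" is one flat list of numbers, 5 for each row, row after row: the shift along the world's x, y, z in mm, then the turn about the world's z in degrees, then the opening in per cent of the stroke, from 0 (shut) to 100 (fully open). In form: [tx, ty, tz, twist, jaw, tx, ty, tz, twist, jaw, ...]. A call has 1 to 5 rows; each row shifts and turns the commanded pose from where the row before left it; what a row does not reach is not made up. A row lasts 1/10 s, in which the tool goes at most 50 mm and 8.59 degrees, less where a joint would pass 70% of its speed; a pose out of reach is approached as far as the arm can. A call with a gripper value outside its range is refused whole. The fingers move at their own pace and stop on an object; the grip force is fixed at half the most. Time passes only in rows, so rows that do not move let the fingers close. It gives the time, the measured TCP pose, the force and the opening at its end, in the units of the state.
- ctrl.observe(): the state, without advancing time (a new reading comes with each control period).
- eyes.get_image(name): name is "side" or "top"; returns (picture, depth): 420x560x3 uint8, red, green, blue; 420x560 float32, m along the optical axis (not along the pixel's ray), 0 where there is no reading.
- eyes.camera_params(name): a dict with "K" (3x3 intrinsics, pixels), "rvec" (rotation vector, rad) and "tvec" (3), from world to camera coordinates, as OpenCV has them. Camera axes: x right, y down, z forward; pixel columns grow to the right and rows downward; lengths in m; the calibration is good to about 2 mm. A picture is of the moment at which its call begins. camera_params takes no time and is no camera call.
- ctrl.job_done(): hands the job in, once; it reports no verdict.
Trained networks look in the newest picture that a camera, given by its name, has taken for a name from the list of things; names that differ only in an ending like _2 or _b are one class to them, and where a whole thing is asked for, a point or a joint stands for the part that bears it (a point fixed in the world has none). Each returns a list of dicts, best first, with "conf" (0 to 1); they miss things now and then, are a little off and sometimes report something else, mostly with a low value. They report only what shows in the picture. A call takes as long as a camera call. They do not tell look-alikes from the thing itself.
- spotter.spot_in(query, camera): "extent" ([left, top, right, bottom] in pixels, round what is visible of it).
- spotter.masks_of(query, camera): "region" (420x560 bool, what is visible of it) and "extent" ([left, top, right, bottom] in pixels, round what is visible of it).
- spotter.mark_of(query, camera): "position" ([row, column] in pixels: a listed point, or the origin of a listed thing).
The state is a dict: "time_s": time; "joints": joint angles; "qvel": joint speeds; "tau": joint torques, N m; "position": TCP position; "orientation": TCP orientation; "contact_force": force on the tool from outside, world axes, zero at the start; "moment": the same for the moment, N m; "width": finger opening in m.
Only numpy, scipy, OpenCV 4.12 (cv2) and the standard library are available. Lean on these libraries where they do the work, as an engineer would, in place of code of your own. Each camera call takes 0.05 s, during which the arm holds its last target. There are 200 camera calls.

## Working session

There is one attempt and no reset: what is moved stays moved. The work goes in short steps, Python scripts to look and compute and a tool call to move; the robot and the scene stay as the last step left them, time stands still between calls to the robot, and variables do not carry over. Pictures are saved under pics/ and viewed, about 8 in all and at most 12, crops included, and the job is handed in when it is done.

Besides the shell and the picture viewer there is one more tool, called after ">>>" as name(argument=value, ...), one argument or row to a line, values as JSON. drive_tool: Moves the arm, as the interface text tells. Its arguments: {"type":"object","properties":{"plan":{"type":"array","items":{"type":"number"}}},"required":["plan"]}

```bash
mkdir -p pics
cat > h.py <<'E'
import numpy as np, cv2
from bench import ctrl, eyes, spotter
def cam(n):
    p=eyes.camera_params(n); return np.array(p["K"]),cv2.Rodrigues(np.array(p["rvec"],float))[0],np.array(p["tvec"],float).ravel()
def cloud(n,depth):
    K,R,t=cam(n); v,u=np.indices(depth.shape)
    P=np.stack([(u-K[0,2])/K[0,0]*depth,(v-K[1,2])/K[1,1]*depth,depth],-1)
    return (P-t)@R
def ray_z(n,row,col,z):
    K,R,t=cam(n); d=R.T@np.array([(col-K[0,2])/K[0,0],(row-K[1,2])/K[1,1],1]); c=-R.T@t
    return c+d*(z-c[2])/d[2]
def save(n,img): cv2.imwrite(f"pics/{n}.png",img[:,:,::-1])
E
python3 - <<'E'
from h import *
s=ctrl.observe(); print(s["time_s"],s["position"],s["orientation"],s["width"])
np.set_printoptions(precision=3,suppress=True)
for n in("top","side"):
    im,d=eyes.get_image(n); save(n+"0",im); C=cloud(n,d); np.savez(n+"0.npz",im=im,d=d)
    K,R,t=cam(n); print(n,"cam at",-R.T@t, "fwd",R[2])
    for q in("trip_box","stage","mat","pot","lens","carton","driver","mouse"):
        for m in spotter.masks_of(q,n)[:4]:
            P=C[m["region"]&(d>0)]
            print(q,round(m["conf"],2),np.round(m["extent"]),np.median(P,0),np.percentile(P,2,0),np.percentile(P,98,0))
    for q,z in(("pot_handle",.195),("lever_grip",.167),("button_top",.1)):
        for m in spotter.mark_of(q,n)[:4]: print(q,round(m["conf"],2),np.round(m["position"]),ray_z(n,*m["position"],z))
E
```

```text
0.0 [ 0.28751465 -0.58220052  0.230245  ] [[ 8.96591964e-01  4.42856885e-01 -7.93960631e-04]
 [ 4.42857591e-01 -8.96590230e-01  1.76454709e-03]
 [ 6.95844812e-05 -1.93369023e-03 -9.99998128e-01]] 0.08534821648544845
top cam at [0.351 0.024 1.188] fwd [ 0.182 -0.017 -0.983]
trip_box 0.67 [348. 195. 446. 271.] [ 0.493 -0.283  0.08 ] [ 0.411 -0.394  0.037] [ 0.581 -0.176  0.172]
stage 0.56 [260. 205. 324. 267.] [0.47  0.002 0.07 ] [ 0.425 -0.077  0.064] [0.564 0.061 0.075]
stage 0.29 [153. 199. 216. 253.] [0.536 0.281 0.005] [0.464 0.208 0.   ] [0.609 0.354 0.01 ]
mat 0.83 [149. 197. 212. 252.] [0.537 0.282 0.005] [0.464 0.208 0.   ] [0.609 0.353 0.01 ]
pot 0.9 [303. 168. 324. 199.] [ 0.634 -0.068  0.058] [ 0.61  -0.096  0.009] [ 0.668 -0.041  0.099]
pot 0.88 [270. 209. 308. 246.] [ 0.499 -0.009  0.148] [ 0.465 -0.046  0.089] [0.54  0.029 0.202]
pot 0.68 [190. 274. 236. 316.] [0.342 0.181 0.104] [0.294 0.132 0.008] [0.393 0.236 0.175]
lens 0.65 [349. 195. 448. 270.] [ 0.493 -0.282  0.08 ] [ 0.41  -0.393  0.035] [ 0.581 -0.177  0.172]
lens 0.57 [214. 123. 234. 149.] [0.76  0.16  0.089] [
[... 1555 characters left out ...]
0.52  -0.328  0.098] [ 0.505 -0.349  0.087] [ 0.536 -0.315  0.102]
carton 0.84 [212. 170. 276. 219.] [ 0.759 -0.055  0.037] [ 0.732 -0.148  0.002] [0.807 0.025 0.042]
driver 0.79 [110. 266. 138. 331.] [0.753 0.357 0.021] [0.637 0.337 0.011] [0.812 0.384 0.026]
mouse 0.64 [286. 208. 323. 259.] [0.493 0.006 0.146] [ 0.464 -0.06   0.069] [0.538 0.032 0.2  ]
mouse 0.37 [110. 268. 138. 332.] [0.75  0.358 0.02 ] [ 0.634  0.336 -0.002] [0.815 0.385 0.026]
pot_handle 0.87 [208. 305.] [ 0.508 -0.01   0.195]
pot_handle 0.73 [314. 301.] [0.333 0.195 0.195]
pot_handle 0.56 [199. 282.] [0.562 0.006 0.195]
lever_grip 0.65 [171. 359.] [ 0.516 -0.225  0.167]
button_top 0.5 [170. 378.] [ 0.523 -0.332  0.1  ]
```

Run:
```python
from h import *
im=np.load("top0.npz")["im"]; a=cv2.resize(im[110:330,130:460],(660,440),interpolation=3)
save("topc",a)
np.set_printoptions(precision=4,suppress=True)
for n in("top","side"):
    z=np.load(n+"0.npz"); im,d=z["im"],z["d"]; C=cloud(n,d)
    def reg(x0,x1,y0,y1,z0,z1):
        P=C[(d>0)&(C[...,0]>x0)&(C[...,0]<x1)&(C[...,1]>y0)&(C[...,1]<y1)&(C[...,2]>z0)&(C[...,2]<z1)]
        return P
    def rect(P,l):
        r=cv2.minAreaRect(P[:,:2].astype(np.float32)*1000); print(n,l,len(P),r, P[:,2].mean())
    rect(reg(.44,.57,-.08,.07,.19,.21),"bar")
    rect(reg(.44,.57,-.08,.07,.14,.155),"lid")
    rect(reg(.38,.62,-.42,-.15,.074,.086),"boxtop")
    rect(reg(.38,.62,-.42,-.15,.094,.106),"button")
    rect(reg(.38,.62,-.42,-.15,.145,.19),"grip")
    rect(reg(.40,.62,-.1,.1,.064,.074),"stagetop")
    hsv=cv2.cvtColor(im,cv2.COLOR_RGB2HSV)
    m=(hsv[...,0]>40)&(hsv[...,0]<85)&(hsv[...,1]>90)&(d>0)&(C[...,1]>.18)&(C[...,1]<.4)&(C[...,0]>.44)&(C[...,0]<.63)
    rect(C[m],"mat")
```

```text
top bar 163 ((503.36383056640625, -9.379104614257812), (77.70996856689453, 12.100265502929688), 59.348236083984375) 0.19883886863324646
top lid 745 ((503.0693664550781, -9.648185729980469), (80.82192993164062, 81.10964965820312), 45.16365432739258) 0.14776583375596175
top boxtop 4711 ((495.21087646484375, -289.29150390625), (159.95838928222656, 220.31739807128906), 9.354864120483398) 0.07986720042513903
top button 188 ((516.36376953125, -288.3348388671875), (34.349178314208984, 130.0261993408203), 7.038095474243164) 0.09916007486573264
top grip 140 ((521.31298828125, -233.83203125), (25.017675399780273, 28.487607955932617), 6.245297431945801) 0.17499576585345902
top stagetop 1486 ((524.6697998046875, -17.116798400878906), (130.03350830078125, 191.63417053222656), 74.933837890625) 0.06965575204116702
top mat 3056 ((536.6388549804688, 282.6637878417969), (153.42236328125, 152.4779510498047), 85.10289001464844) 0.004791226840747828
side bar 177 ((503.2124938964844, -4.881267547607422), (79.47710418701172, 13.7617769241333), 60.767311096191406) 0.19676128441176363
side lid 738 ((499.90618896484375, -9.114261627197266), (75.09149932861328, 84.70561218261719), 22.951290130615234) 0.1470629112574492
side boxtop 2949 ((494.97052001953125, -287.30230712890625), (160.19131469726562, 224.00196838378906), 9.252629280090332) 0.07930835924807149
side button 127 ((521.4346313476562, -290.57366943359375), (35.625328063964844, 127.96043395996094), 1.467536449432373) 0.09878371922730386
side grip 134 ((520.5726928710938, -231.58651733398438), (25.43568992614746, 30.195077896118164), 6.551229000091553) 0.1700489084107312
side stagetop 1380 ((525.834716796875, -14.035934448242188), (130.6542510986328, 196.54652404785156), 75.93684387207031) 0.06905856418808558
side mat 4121 ((536.5242919921875, 281.8289794921875), (152.37564086914062, 150.93045043945312), 85.1421127319336) 0.004090698404987031
```

View pics/topc.png

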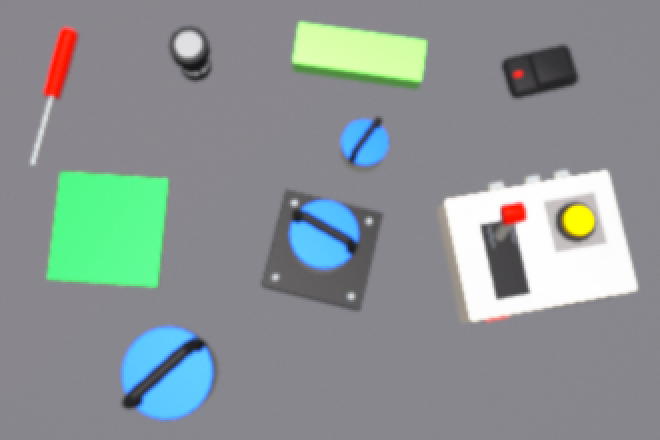

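View pics/side0.png

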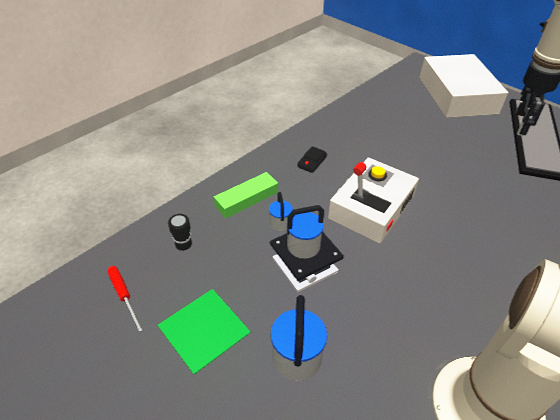

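The job's pot is the one on the stage, at topc (325,235). The larger pot at (167,372) and the smaller one at (365,142) are look-alikes. The mat is clear at (107,230), and the box is at right with its lever at (513,213) and button at (578,221). The handle bar runs about 60° from x, so the jaws need turning by about +33.7°.

>>> drive_tool(
  plan=[0,0,45,0,60,0,0,45,0,60,15,40,0,0,60,15,40,0,0,60,15,40,0,0,60],
)

```text
time_s: 1.7
position: [0.3334, -0.4615, 0.3218]
orientation: [[0.897, 0.442, 0.001], [0.442, -0.897, -0.001], [0.0, 0.001, -1.0]]
contact_force: [0.6, 0.0, -0.1]
width: 0.0509
```

>>> drive_tool(
  plan=[15,40,0,0,60,15,40,0,0,60,15,40,0,0,60,15,40,0,0,60,15,40,0,0,60],
)

```text
time_s: 2.2
position: [0.4083, -0.2611, 0.3216]
orientation: [[0.897, 0.443, 0.0], [0.443, -0.897, -0.001], [-0.0, 0.001, -1.0]]
contact_force: [0.7, -0.2, 0.2]
width: 0.0515
```

>>> drive_tool(
  plan=[15,40,0,6.5,60,15,40,0,6.5,60,15,40,0,6.5,60,15,40,0,6.5,60,15,40,0,6.5,60],
)

```text
time_s: 2.7
position: [0.4833, -0.0612, 0.3218]
orientation: [[0.514, 0.858, 0.001], [0.858, -0.514, -0.001], [-0.0, 0.001, -1.0]]
contact_force: [0.0, -0.6, -0.1]
width: 0.0511
```

>>> drive_tool(
  plan=[10,26,0,0,60,10,26,0,0,60,0,0,-40,0,60,0,0,-40,0,60,0,0,0,0,60],
)

```text
time_s: 3.2
position: [0.4991, -0.0109, 0.237]
orientation: [[0.517, 0.856, -0.009], [0.856, -0.517, 0.001], [-0.004, -0.008, -1.0]]
contact_force: [-1.3, -0.3, -0.4]
width: 0.0512
```

Run:
```python
from h import *
out=[]
for n,(r0,c0) in(("top",(180,240)),("side",(160,250))):
    im,d=eyes.get_image(n); out.append(cv2.resize(im[r0:r0+110,c0:c0+110],(400,400),interpolation=3))
save("close1",np.hstack(out)); print(ctrl.observe()["position"])
```

```text
[ 0.50276816 -0.01057584  0.24173538]
```

View pics/close1.png

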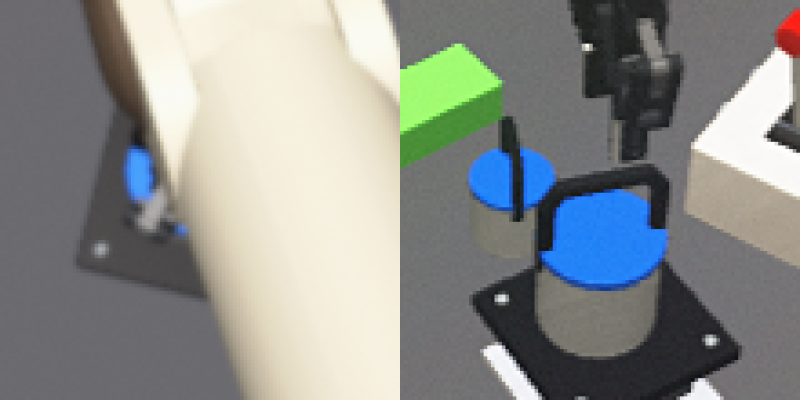

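The side view shows the fingers above and straddling the handle bar, which is at about (605,180) in the picture. I'll descend and pinch it.

>>> drive_tool(
  plan=[0,2,-22,0,60,0,0,-22,0,60,0,0,-21,0,60,0,0,0,0,60,0,0,0,0,0],
)

```text
time_s: 3.8
position: [0.5043, -0.0088, 0.1783]
orientation: [[0.519, 0.855, 0.002], [0.855, -0.519, -0.0], [0.001, 0.002, -1.0]]
contact_force: [-0.1, 0.3, -1.4]
width: 0.0381
```

>>> drive_tool(
  plan=[0,0,0,0,0,0,0,0,0,0,0,0,0,0,0,0,0,0,0,0,0,0,0,0,0],
)

```text
time_s: 4.3
position: [0.5039, -0.0085, 0.1781]
orientation: [[0.518, 0.855, 0.002], [0.855, -0.518, -0.001], [0.001, 0.002, -1.0]]
contact_force: [-2.2, 0.8, 6.7]
width: 0.0099
```

>>> drive_tool(
  plan=[0,0,0,0,0,0,0,6,0,0,0,0,10,0,0,0,0,12,0,0,0,0,12,0,0],
)

```text
time_s: 4.8
position: [0.5029, -0.0088, 0.2174]
orientation: [[0.518, 0.855, 0.0], [0.855, -0.518, 0.0], [0.0, 0.0, -1.0]]
contact_force: [0.7, 0.2, -4.4]
width: 0.0102
```

Run:
```python
from h import *
im,d=eyes.get_image("side"); save("close2",cv2.resize(im[150:290,240:380],(420,420),interpolation=3)); s=ctrl.observe(); print(s["position"],s["contact_force"],s["moment"],s["width"])
```

```text
[ 0.50423868 -0.00856199  0.21937785] [ 0.59851892 -0.07044418 -2.37907654] [ 0.07431553 -0.06117443  0.02377749] 0.010065783333690854
```

View pics/close2.png

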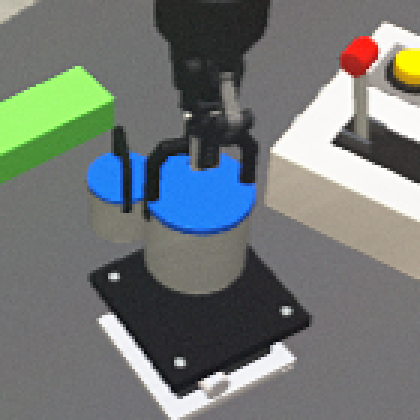

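The pot is lifted clear of the stage and hangs upright. I'll carry it to the mat at moderate speed.

>>> drive_tool(
  plan=[1,8,4,0,0,2,14,4,0,0,2,20,0,0,0,2,20,0,0,0,2,20,0,0,0],
)

```text
time_s: 5.35
position: [0.5116, 0.0755, 0.2242]
orientation: [[0.517, 0.856, -0.0], [0.856, -0.517, 0.001], [0.0, -0.001, -1.0]]
contact_force: [0.5, 0.2, -3.7]
width: 0.0098
```

>>> drive_tool(
  plan=[3,22,0,0,0,3,22,0,0,0,3,22,0,0,0,3,22,0,0,0,3,22,0,0,0],
)

```text
time_s: 5.85
position: [0.5262, 0.1857, 0.224]
orientation: [[0.517, 0.856, -0.001], [0.856, -0.517, 0.001], [0.0, -0.001, -1.0]]
contact_force: [0.2, -0.8, -4.5]
width: 0.0101
```

>>> drive_tool(
  plan=[3,22,0,0,0,2,20,0,0,0,2,18,0,0,0,1,14,0,0,0,1,12,0,0,0],
)

```text
time_s: 6.35
position: [0.5352, 0.2712, 0.224]
orientation: [[0.517, 0.856, -0.001], [0.856, -0.517, 0.0], [-0.0, -0.001, -1.0]]
contact_force: [-0.2, -0.2, -4.3]
width: 0.0099
```

>>> drive_tool(
  plan=[1,8,0,0,0,0,5,0,0,0,0,0,-20,0,0,0,0,-20,0,0,0,0,-20,0,0],
)

```text
time_s: 6.85
position: [0.5374, 0.2813, 0.1637]
orientation: [[0.519, 0.855, 0.001], [0.855, -0.519, -0.001], [-0.0, 0.001, -1.0]]
contact_force: [-0.2, 0.1, -4.8]
width: 0.01
```

Run:
```python
from h import *
im,d=eyes.get_image("side"); save("close3",cv2.resize(im[220:400,120:300],(540,540),interpolation=3)); s=ctrl.observe(); print(s["position"],s["contact_force"],s["width"])
C=cloud("side",d); np.set_printoptions(precision=3,suppress=True)
hsv=cv2.cvtColor(im,cv2.COLOR_RGB2HSV)
m=(hsv[...,0]>100)&(hsv[...,0]<125)&(hsv[...,1]>120)&(d>0)&(C[...,0]>.44)&(C[...,1]>.2)&(C[...,1]<.38)&(C[...,2]<.3)
P=C[m]; print(len(P),cv2.minAreaRect(P[:,:2].astype(np.float32)),np.percentile(P[:,2],[10,50,90]))
```

```text
[0.53555143 0.27994933 0.16001921] [-0.41357762 -1.90764712 -7.55068449] 0.009958465189699547
924 ((0.5323207378387451, 0.28464141488075256), (0.07863752543926239, 0.0850997194647789), 89.3362045288086) [0.131 0.133 0.135]
```

View pics/close3.png

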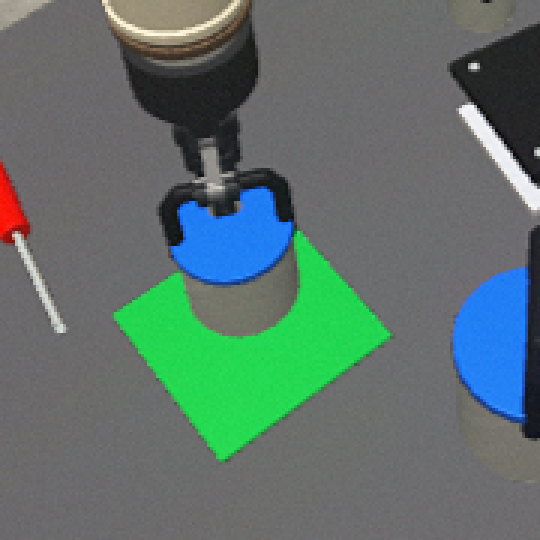

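The pot hangs level over the mat centre, with its lid at 133 mm and so about 50 mm to go. I'll lower it, slowing at the end.

>>> drive_tool(
  plan=[0,0,-18,0,0,0,0,-15,0,0,0,0,-7,0,0,0,0,-4,0,0,0,0,-2,0,0],
)

```text
time_s: 7.4
position: [0.537, 0.2824, 0.1182]
orientation: [[0.518, 0.855, 0.0], [0.855, -0.518, 0.0], [0.0, -0.0, -1.0]]
contact_force: [0.1, -0.4, -4.2]
width: 0.0099
```

>>> drive_tool(
  plan=[0,0,-1.5,0,0,0,0,-1.5,0,0,0,0,0,0,0,0,0,0,0,0,0,0,0,0,0],
)

```text
time_s: 7.9
position: [0.537, 0.2823, 0.1156]
orientation: [[0.518, 0.855, 0.0], [0.855, -0.518, 0.0], [0.0, 0.0, -1.0]]
contact_force: [-0.3, 1.3, -4.1]
width: 0.0098
```

>>> drive_tool(
  plan=[0,0,-1,0,0,0,0,-1,0,0,0,0,-1,0,0,0,0,0,0,0,0,0,0,0,0],
)

```text
time_s: 8.4
position: [0.5369, 0.283, 0.1134]
orientation: [[0.518, 0.855, 0.001], [0.855, -0.518, 0.001], [0.001, 0.0, -1.0]]
contact_force: [-3.2, -0.9, 5.5]
width: 0.0096
```

>>> drive_tool(
  plan=[0,0,0,0,20,0,0,0,0,60,0,0,0,0,60,0,0,0,0,60,0,0,0,0,60],
)

```text
time_s: 8.9
position: [0.537, 0.2822, 0.1122]
orientation: [[0.518, 0.855, 0.0], [0.855, -0.518, 0.0], [0.0, -0.0, -1.0]]
contact_force: [0.1, 0.3, 0.6]
width: 0.0513
```

>>> drive_tool(
  plan=[0,0,10,0,60,0,0,15,0,60,0,0,30,0,60,0,0,40,0,60,0,0,40,0,60],
)

```text
time_s: 9.4
position: [0.5366, 0.2825, 0.2499]
orientation: [[0.518, 0.856, 0.0], [0.856, -0.518, 0.001], [0.001, 0.0, -1.0]]
contact_force: [1.1, -0.1, -0.8]
width: 0.0507
```

Run:
```python
from h import *
np.set_printoptions(precision=3,suppress=True)
out=[]
for n,(r0,c0) in(("top",(170,120)),("side",(230,130))):
    im,d=eyes.get_image(n); out.append(cv2.resize(im[r0:r0+150,c0:c0+150],(400,400),interpolation=3))
    C=cloud(n,d); hsv=cv2.cvtColor(im,cv2.COLOR_RGB2HSV)
    m=(hsv[...,0]>100)&(hsv[...,0]<125)&(hsv[...,1]>120)&(d>0)&(C[...,0]>.44)&(C[...,1]>.2)&(C[...,1]<.38)&(C[...,2]<.3)
    P=C[m]; print(n,len(P),cv2.minAreaRect(P[:,:2].astype(np.float32)),np.percentile(P[:,2],[2,50,98]))
save("placed",np.hstack(out)); print(ctrl.observe()["position"])
```

```text
Traceback (most recent call last):
IndexError: index -1 is out of bounds for axis 0 with size 0
```

The top view was blocked by the arm. I'll move on towards the button with the fingers shut and check the pot before pressing. Box fit: centre (0.495,-0.288), yaw 9.35°. That puts the button at (0.523,-0.333), the latched grip at (0.522,-0.233) and the dropped grip at (0.428,-0.248).

>>> drive_tool(
  plan=[0,-20,20,0,0,-1,-41,5,0,0,-1,-41,0,-6.2,0,-1,-41,0,-6.2,0,-1,-41,0,-6.2,0],
)

```text
time_s: 9.95
position: [0.5329, 0.097, 0.2737]
orientation: [[0.766, 0.642, 0.002], [0.642, -0.766, -0.0], [0.002, 0.001, -1.0]]
contact_force: [1.8, 0.4, -0.7]
width: -0.0
```

>>> drive_tool(
  plan=[-1,-41,0,-6.2,0,-1,-41,0,-6.2,0,-1,-41,0,-6.2,0,-1,-41,0,-6.2,0,-1,-41,0,-6.1,0],
)

```text
time_s: 10.45
position: [0.5281, -0.1081, 0.2739]
orientation: [[0.987, 0.158, 0.002], [0.158, -0.987, -0.001], [0.002, 0.001, -1.0]]
contact_force: [1.1, 0.2, 0.4]
width: 0.0004
```

>>> drive_tool(
  plan=[-1,-41,0,0,0,-1,-41,0,0,0,-1,-41,0,0,0,-1,-41,0,0,0,-1,-41,0,0,0],
)

```text
time_s: 10.95
position: [0.5231, -0.3132, 0.2739]
orientation: [[0.987, 0.162, 0.002], [0.162, -0.987, -0.001], [0.002, 0.001, -1.0]]
contact_force: [0.2, -0.4, -0.3]
width: -0.0002
```

>>> drive_tool(
  plan=[-1,-22,0,0,0,0,0,-45,0,0,0,0,-45,0,0,0,0,-45,0,0,0,0,0,0,0],
)

```text
time_s: 11.45
position: [0.5177, -0.3314, 0.132]
orientation: [[0.987, 0.162, -0.009], [0.162, -0.987, 0.006], [-0.008, -0.008, -1.0]]
contact_force: [-1.7, 1.7, -0.8]
width: -0.0
```

Run:
```python
from h import *
np.set_printoptions(precision=3,suppress=True)
out=[]
for n,(r0,c0) in(("top",(170,120)),("side",(230,130))):
    im,d=eyes.get_image(n); save(n+"1",im); out.append(cv2.resize(im[r0:r0+150,c0:c0+150],(400,400),interpolation=3))
    if n=="side": out.append(cv2.resize(im[110:260,310:460],(400,400),interpolation=3))
    C=cloud(n,d); hsv=cv2.cvtColor(im,cv2.COLOR_RGB2HSV)
    m=(hsv[...,0]>100)&(hsv[...,0]<125)&(hsv[...,1]>120)&(d>0)&(C[...,0]>.44)&(C[...,1]>.2)&(C[...,1]<.38)&(C[...,2]<.3)
    P=C[m]; print(n,len(P))
    if len(P): print(cv2.minAreaRect(P[:,:2].astype(np.float32)),np.percentile(P[:,2],[2,50,98]))
save("placed",cv2.resize(np.hstack(out),(798,266))); s=ctrl.observe(); print(s["position"],s["orientation"],s["width"],s["contact_force"])
```

```text
top 747
((0.534267783164978, 0.28100714087486267), (0.07921519130468369, 0.07963218539953232), 0.7988843321800232) [0.077 0.083 0.136]
side 928
((0.5608800053596497, 0.2812211811542511), (0.07889014482498169, 0.13536638021469116), 81.03865051269531) [0.077 0.082 0.102]
[ 0.522 -0.333  0.138] [[ 0.987  0.162  0.   ]
 [ 0.162 -0.987  0.001]
 [ 0.    -0.001 -1.   ]] -0.00011851106440865978 [ 0.278 -0.628  1.254]
```

View pics/placed.png

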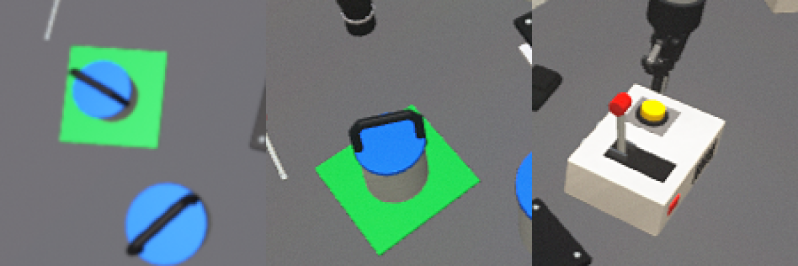

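The pot stands upright near the centre of the mat at (0.534,0.281), lid at 83 mm. The fingertip is above the yellow button and the lever is up. I'll press.

>>> drive_tool(
  plan=[0,0,-20,0,0,0,0,-15,0,0,0,0,-5,0,0,0,0,-4,0,0,0,0,-3,0,0],
)

```text
time_s: 12.05
position: [0.5228, -0.3342, 0.0918]
orientation: [[0.987, 0.161, 0.002], [0.161, -0.987, -0.001], [0.001, 0.001, -1.0]]
contact_force: [-4.7, 2.9, 28.6]
width: -0.0
```

>>> drive_tool(
  plan=[0,0,-1,0,0,0,0,0,0,0,0,0,0,0,0,0,0,0,0,0,0,0,0,0,0],
)

```text
time_s: 12.55
position: [0.5227, -0.3342, 0.0921]
orientation: [[0.987, 0.161, 0.001], [0.161, -0.987, -0.002], [0.001, 0.002, -1.0]]
contact_force: [-4.3, 1.6, 14.3]
width: -0.0
```

Run:
```python
from h import *
np.set_printoptions(precision=3,suppress=True)
for n in("top","side"):
    im,d=eyes.get_image(n); C=cloud(n,d); hsv=cv2.cvtColor(im,cv2.COLOR_RGB2HSV)
    m=((hsv[...,0]<8)|(hsv[...,0]>172))&(hsv[...,1]>150)&(d>0)&(C[...,0]>.38)&(C[...,0]<.6)&(C[...,1]>-.42)&(C[...,1]<-.15)&(C[...,2]>.09)
    print(n,m.sum(),C[m].mean(0) if m.any() else None)
s=ctrl.observe(); print(s["position"],s["contact_force"])
```

```text
top 102 [ 0.428 -0.247  0.129]
side 114 [ 0.425 -0.242  0.126]
[ 0.523 -0.334  0.092] [-5.319  2.241 13.305]
```

The lever has dropped, with its grip at (0.428,-0.247) as predicted. I'll release the button, go above the grip with the jaws open, descend and pinch.

>>> drive_tool(
  plan=[0,0,25,0,0,0,0,35,0,0,0,0,24,0,60,-32,29,0,0,60,-32,29,0,0,60],
)

```text
time_s: 13.15
position: [0.4587, -0.2759, 0.1748]
orientation: [[0.987, 0.161, 0.003], [0.161, -0.987, -0.002], [0.003, 0.002, -1.0]]
contact_force: [0.3, 0.7, 0.3]
width: 0.0431
```

>>> drive_tool(
  plan=[-31,28,0,0,60,0,0,0,0,60,0,0,-25,0,60,0,0,0,0,60,0,0,0,0,60],
)

```text
time_s: 13.65
position: [0.4271, -0.2478, 0.1486]
orientation: [[0.987, 0.162, -0.0], [0.162, -0.987, 0.0], [-0.0, -0.001, -1.0]]
contact_force: [0.4, 0.9, 0.7]
width: 0.0514
```

Run:
```python
from h import *
np.set_printoptions(precision=1,suppress=True)
im,d=eyes.get_image("side"); save("g",cv2.resize(im[140:260,310:430],(480,480),interpolation=3))
s=ctrl.observe(); print(np.array(s["position"])*1000,s["contact_force"],s["width"])
p=np.linspace(1.08,-.255,13); b=90*np.c_[-np.sin(p),np.cos(p)]; y=np.radians(9.35)
w=np.c_[b[:,0]*np.cos(y),b[:,0]*np.sin(y),b[:,1]]; print(np.diff(w,axis=0))
```

```text
[ 427.6 -248.   148.9] [0.  0.5 0.7] 0.05110910946457876
[[ 5.1  0.8  8.6]
 [ 6.   1.   7.9]
 [ 6.9  1.1  7.2]
 [ 7.6  1.3  6.4]
 [ 8.3  1.4  5.5]
 [ 8.8  1.5  4.5]
 [ 9.3  1.5  3.5]
 [ 9.6  1.6  2.4]
 [ 9.8  1.6  1.3]
 [ 9.9  1.6  0.2]
 [ 9.8  1.6 -0.9]
 [ 9.7  1.6 -2. ]]
```

View pics/g.png

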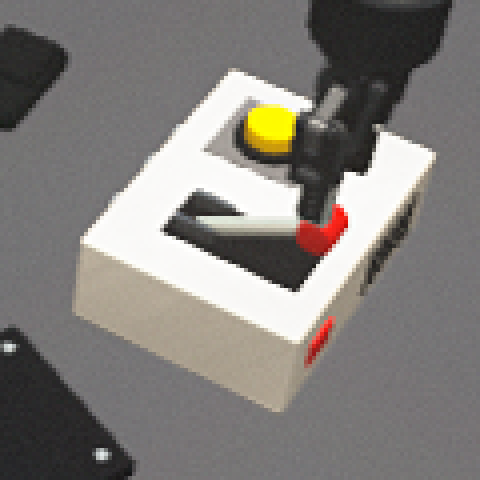

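The lever lies dropped, with its red grip at (322,235) between the open fingers. I'll descend and pinch.

>>> drive_tool(
  plan=[0,0,-25,0,60,0,0,-23,0,60,0,0,0,0,60,0,0,0,0,0,0,0,0,0,0],
)

```text
time_s: 14.2
position: [0.4281, -0.2496, 0.1019]
orientation: [[0.987, 0.161, 0.002], [0.161, -0.987, -0.003], [0.002, 0.003, -1.0]]
contact_force: [0.6, 1.9, -1.4]
width: 0.0272
```

>>> drive_tool(
  plan=[0,0,0,0,0,0,0,0,0,0,0,0,0,0,0,0,0,0,0,0,0,0,0,0,0],
)

```text
time_s: 14.7
position: [0.4281, -0.2494, 0.1018]
orientation: [[0.987, 0.161, 0.003], [0.161, -0.987, -0.003], [0.002, 0.003, -1.0]]
contact_force: [-0.4, -5.6, 6.6]
width: 0.0268
```

Gripped at 27 mm. I'll lift along the arc.

>>> drive_tool(
  plan=[5.1,0.8,8.6,0,0,6,1,7.9,0,0,6.9,1.1,7.2,0,0,7.6,1.3,6.4,0,0,8.3,1.4,5.5,0,0],
)

```text
time_s: 15.2
position: [0.4576, -0.2445, 0.135]
orientation: [[0.987, 0.159, -0.006], [0.159, -0.987, -0.002], [-0.006, 0.001, -1.0]]
contact_force: [-2.0, -9.5, -6.4]
width: 0.0273
```

>>> drive_tool(
  plan=[8.8,1.5,4.5,0,0,9.3,1.5,3.5,0,0,9.6,1.6,2.4,0,0,9.8,1.6,1.3,0,0,0,0,0,0,0],
)

```text
time_s: 15.7
position: [0.4963, -0.2382, 0.1476]
orientation: [[0.987, 0.159, -0.004], [0.159, -0.987, -0.002], [-0.005, 0.002, -1.0]]
contact_force: [-5.4, -7.3, 4.5]
width: 0.0269
```

>>> drive_tool(
  plan=[9.9,1.6,0.2,0,0,9.8,1.6,-0.9,0,0,9.7,1.6,-2,0,0,0,0,0,0,0,0,0,0,0,0],
)

```text
time_s: 16.2
position: [0.5266, -0.2333, 0.1452]
orientation: [[0.987, 0.159, -0.002], [0.159, -0.987, -0.002], [-0.002, 0.002, -1.0]]
contact_force: [-1.4, -6.6, 2.0]
width: 0.0271
```

Run:
```python
from h import *
np.set_printoptions(precision=3,suppress=True)
im,d=eyes.get_image("side"); C=cloud("side",d); hsv=cv2.cvtColor(im,cv2.COLOR_RGB2HSV)
m=((hsv[...,0]<8)|(hsv[...,0]>172))&(hsv[...,1]>150)&(d>0)&(C[...,0]>.38)&(C[...,0]<.6)&(C[...,1]>-.42)&(C[...,1]<-.15)&(C[...,2]>.09)
print(m.sum(),C[m].mean(0)); s=ctrl.observe(); print(s["position"],s["contact_force"],s["width"])
```

```text
92 [ 0.51  -0.231  0.173]
[ 0.527 -0.233  0.145] [-1.205 -5.449  2.48 ] 0.02720599704161148
```

Displacement implies the lever is at about -0.06. I'll push 4 mm more towards the stop for margin, then release.

>>> drive_tool(
  plan=[3,0.5,-0.8,0,0,3,0.5,-0.8,0,0,0,0,0,0,0,0,0,0,0,0,0,0,0,0,0],
)

```text
time_s: 16.75
position: [0.5324, -0.2323, 0.1437]
orientation: [[0.987, 0.159, -0.002], [0.159, -0.987, -0.002], [-0.002, 0.002, -1.0]]
contact_force: [-2.9, -5.1, 3.5]
width: 0.0269
```

>>> drive_tool(
  plan=[0,0,0,0,60,0,0,0,0,60,0,0,0,0,60,0,0,0,0,60,0,0,15,0,60],
)

```text
time_s: 17.25
position: [0.5322, -0.2292, 0.1568]
orientation: [[0.987, 0.162, -0.004], [0.162, -0.987, 0.002], [-0.003, -0.003, -1.0]]
contact_force: [-0.5, -0.5, 0.3]
width: 0.0514
```

>>> drive_tool(
  plan=[0,0,30,0,60,0,0,40,0,60,0,0,40,0,60,0,0,40,0,60,0,0,0,0,60],
)

```text
time_s: 17.75
position: [0.5373, -0.2305, 0.3161]
orientation: [[0.987, 0.162, 0.011], [0.162, -0.987, -0.005], [0.01, 0.007, -1.0]]
contact_force: [1.2, -0.4, 0.6]
width: 0.0513
```

```bash
cat > chk.py <<'E'
from h import *
np.set_printoptions(precision=3,suppress=True)
for n in("top","side"):
    im,d=eyes.get_image(n); save(n+"2",im); C=cloud(n,d); hsv=cv2.cvtColor(im,cv2.COLOR_RGB2HSV)
    box=(d>0)&(C[...,0]>.38)&(C[...,0]<.6)&(C[...,1]>-.42)&(C[...,1]<-.15)&(C[...,2]>.09)&(hsv[...,1]>150)
    for l,m in(("red",box&((hsv[...,0]<8)|(hsv[...,0]>172))),("yellow",box&(hsv[...,0]>22)&(hsv[...,0]<36)),
      ("lid",(hsv[...,0]>100)&(hsv[...,0]<125)&(hsv[...,1]>120)&(C[...,0]>.44)&(C[...,0]<.62)&(C[...,1]>.2)&(C[...,1]<.38))):
        print(n,l,m.sum(),np.mean(C[m],0),np.median(C[m],0))
s=ctrl.observe(); print(s["time_s"],s["position"],s["contact_force"],s["width"])
E
python3 chk.py
```

```text
top red 107 [ 0.518 -0.232  0.176] [ 0.517 -0.231  0.177]
top yellow 171 [ 0.522 -0.335  0.096] [ 0.522 -0.334  0.097]
top lid 757 [0.532 0.279 0.088] [0.531 0.279 0.083]
side red 113 [ 0.517 -0.228  0.172] [ 0.517 -0.225  0.174]
side yellow 102 [ 0.521 -0.331  0.096] [ 0.521 -0.331  0.096]
side lid 929 [0.528 0.288 0.083] [0.527 0.288 0.082]
17.85 [ 0.534 -0.23   0.31 ] [-0.243 -1.247 -0.69 ] 0.0512764765389797
```

View pics/side2.png

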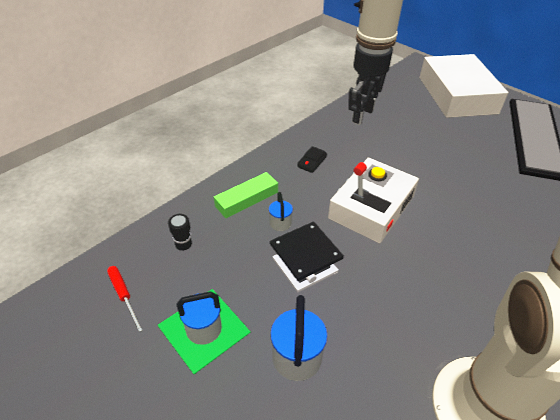

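The lever is up at (360,170), the pot is on the mat at (201,320), the lens tube stands at (180,230), and the bystanders look unmoved. I'll check the button and lever against the start picture, then hand in.

Run:
```python
from h import *
np.set_printoptions(precision=4,suppress=True)
for n in("top","side"):
    z=np.load(n+"0.npz"); new=eyes.get_image(n); R=[]
    for im,d in((z["im"],z["d"]),new):
        C=cloud(n,d); hsv=cv2.cvtColor(im,cv2.COLOR_RGB2HSV)
        box=(d>0)&(C[...,0]>.38)&(C[...,0]<.6)&(C[...,1]>-.42)&(C[...,1]<-.15)&(C[...,2]>.09)&(hsv[...,1]>150)
        r=box&((hsv[...,0]<8)|(hsv[...,0]>172)); y=box&(hsv[...,0]>22)&(hsv[...,0]<36)
        print(n,C[r].mean(0),C[y].mean(0),np.median(C[y][:,2]),np.percentile(C[y][:,2],85))
```

```text
top [ 0.5186 -0.2315  0.1764] [ 0.5219 -0.3339  0.099 ] 0.09923340400743044 0.10172430541326159
top [ 0.5177 -0.2318  0.1756] [ 0.5223 -0.3349  0.0965] 0.0964980930619205 0.09859697319370057
side [ 0.5183 -0.2279  0.1719] [ 0.5205 -0.3306  0.0986] 0.09886490147401825 0.10031570914181565
side [ 0.5172 -0.2278  0.1724] [ 0.5211 -0.3313  0.0959] 0.09600185776930195 0.09815038039564244
```

The button stands about 2.7 mm lower than at the start in both cameras, which is out of tolerance. I'll let some time pass and measure again.

>>> drive_tool(
  plan=[0,0,0,0,60,0,0,0,0,60,0,0,0,0,60,0,0,0,0,60,0,0,0,0,60],
)

```text
time_s: 18.45
position: [0.5337, -0.2301, 0.3081]
orientation: [[0.987, 0.161, -0.0], [0.161, -0.987, 0.0], [-0.0, -0.0, -1.0]]
contact_force: [-0.1, 0.7, -0.7]
width: 0.0515
```

>>> drive_tool(
  plan=[0,0,0,0,60,0,0,0,0,60,0,0,0,0,60,0,0,0,0,60,0,0,0,0,60],
)

```text
time_s: 18.95
position: [0.5337, -0.2302, 0.3084]
orientation: [[0.987, 0.161, 0.0], [0.161, -0.987, -0.0], [0.0, 0.0, -1.0]]
contact_force: [-0.4, 0.3, -0.1]
width: 0.0511
```

```bash
cat > cmp.py <<'E'
from h import *
np.set_printoptions(precision=4,suppress=True)
tiles=[]
for n,(r0,c0) in(("top",(185,340)),("side",(145,325))):
    z=np.load(n+"0.npz"); new=eyes.get_image(n)
    for im,d in((z["im"],z["d"]),new):
        C=cloud(n,d); hsv=cv2.cvtColor(im,cv2.COLOR_RGB2HSV)
        reg=(d>0)&(C[...,0]>.38)&(C[...,0]<.6)&(C[...,1]>-.42)&(C[...,1]<-.15)
        box=reg&(C[...,2]>.085)&(hsv[...,1]>150)
        r=box&((hsv[...,0]<8)|(hsv[...,0]>172)); y=box&(hsv[...,0]>22)&(hsv[...,0]<36)
        t=reg&(abs(C[...,2]-.08)<.006)&(hsv[...,2]>190)&(hsv[...,1]<40)
        print(n,"red",C[r].mean(0),"yel",y.sum(),C[y].mean(0),np.percentile(C[y][:,2],[50,85]),"boxtop",C[t][:,2].mean(),
          "yel px",np.argwhere(y).mean(0))
        tiles.append(cv2.resize(im[r0:r0+90,c0:c0+90],(400,300),interpolation=3))
save("cmp_%d"%round(ctrl.observe()["time_s"]*100),np.vstack([np.hstack(tiles[:2]),np.hstack(tiles[2:])]))
print(ctrl.observe()["time_s"])
E
python3 cmp.py
```

```text
top red [ 0.5186 -0.2315  0.1764] yel 195 [ 0.5214 -0.3337  0.098 ] [0.099  0.1014] boxtop 0.07960843477763885 yel px [219.8205 418.7077]
top red [ 0.5178 -0.2317  0.1757] yel 195 [ 0.5216 -0.3344  0.0952] [0.0959 0.0985] boxtop 0.07957261611297721 yel px [219.9333 418.6154]
side red [ 0.5183 -0.2279  0.1719] yel 101 [ 0.5204 -0.3305  0.0985] [0.0989 0.1003] boxtop 0.07893951130682662 yel px [170.9604 377.8911]
side red [ 0.5172 -0.2278  0.1725] yel 110 [ 0.5208 -0.3309  0.0954] [0.0957 0.0978] boxtop 0.07899182179702406 yel px [171.6727 377.6818]
19.05
```

The button stays about 3 mm down, so it looks only half latched. I'll pinch the grip again at the top and push it firmly against the stop.

>>> drive_tool(
  plan=[-12,-2,-40,0,60,0,0,-40,0,60,0,0,-40,0,60,0,0,-25,0,60,0,0,-15,0,60],
)

```text
time_s: 19.55
position: [0.5203, -0.2317, 0.1459]
orientation: [[0.987, 0.161, -0.003], [0.161, -0.987, 0.002], [-0.003, -0.002, -1.0]]
contact_force: [0.1, -0.1, 0.0]
width: 0.0513
```

>>> drive_tool(
  plan=[0,0,0,0,60,0,0,0,0,0,0,0,0,0,0,0,0,0,0,0,0,0,0,0,0],
)

```text
time_s: 20.05
position: [0.5233, -0.2337, 0.1503]
orientation: [[0.987, 0.16, 0.004], [0.16, -0.987, -0.003], [0.003, 0.003, -1.0]]
contact_force: [2.3, -3.4, 4.7]
width: 0.0272
```

>>> drive_tool(
  plan=[0,0,0,0,0,3,0.5,-0.5,0,0,3,0.5,-0.6,0,0,0,0,0,0,0,0,0,0,0,0],
)

```text
time_s: 20.55
position: [0.5276, -0.2332, 0.1492]
orientation: [[0.987, 0.16, 0.0], [0.16, -0.987, -0.003], [-0.0, 0.003, -1.0]]
contact_force: [-4.2, -3.5, 10.7]
width: 0.0274
```

>>> drive_tool(
  plan=[3,0.5,-0.6,0,0,0,0,0,0,0,0,0,0,0,0,0,0,0,0,0,0,0,0,0,0],
)

```text
time_s: 21.05
position: [0.5303, -0.2328, 0.1485]
orientation: [[0.987, 0.16, -0.0], [0.16, -0.987, -0.003], [-0.001, 0.003, -1.0]]
contact_force: [-4.0, -4.1, 11.3]
width: 0.0269
```

```bash
python3 cmp.py; python3 -c "
from h import *;s=ctrl.observe();print(s['position'],s['contact_force'],s['width'])"
```

```text
top red [ 0.5186 -0.2315  0.1764] yel 195 [ 0.5214 -0.3337  0.098 ] [0.099  0.1014] boxtop 0.07960843477763885 yel px [219.8205 418.7077]
top red [ 0.5128 -0.2243  0.1949] yel 56 [ 0.5159 -0.3201  0.1041] [0.098  0.1005] boxtop 0.0796299853147991 yel px [221.6964 414.2679]
side red [ 0.5183 -0.2279  0.1719] yel 101 [ 0.5204 -0.3305  0.0985] [0.0989 0.1003] boxtop 0.07893951130682662 yel px [170.9604 377.8911]
side red [ 0.5191 -0.2328  0.172 ] yel 103 [ 0.5204 -0.3305  0.0981] [0.0984 0.1005] boxtop 0.07908209896208387 yel px [171.0583 377.8544]
21.15
[ 0.53027169 -0.23273662  0.14854031] [-3.48940736 -4.35884356 10.7304056 ] 0.026981465112361734
```

With the lever held back, the button is now fully out (side 0.0981, row 171.06, versus 170.96 at the start). I'll push 2 mm more, then ease the lever back slowly onto the latch rather than letting it snap.

>>> drive_tool(
  plan=[2,0.3,-0.4,0,0,0,0,0,0,0,0,0,0,0,0,-1.5,-0.2,0.3,0,0,-1.5,-0.2,0.3,0,0],
)

```text
time_s: 21.65
position: [0.5306, -0.2326, 0.1485]
orientation: [[0.987, 0.16, 0.003], [0.16, -0.987, -0.003], [0.002, 0.003, -1.0]]
contact_force: [0.9, -4.6, 3.2]
width: 0.027
```

>>> drive_tool(
  plan=[-1.5,-0.2,0.3,0,0,-1.5,-0.3,0.3,0,0,-1.5,-0.3,0.3,0,0,-1,-0.2,0.2,0,0,0,0,0,0,0],
)

```text
time_s: 22.15
position: [0.5272, -0.2332, 0.1493]
orientation: [[0.987, 0.161, 0.007], [0.161, -0.987, -0.002], [0.006, 0.003, -1.0]]
contact_force: [5.1, -4.7, -1.6]
width: 0.0269
```

>>> drive_tool(
  plan=[-1,-0.2,0.2,0,0,-1,-0.2,0.2,0,0,0,0,0,0,0,0,0,0,0,0,0,0,0,0,0],
)

```text
time_s: 22.65
position: [0.5253, -0.2335, 0.1497]
orientation: [[0.987, 0.161, 0.007], [0.161, -0.987, -0.002], [0.006, 0.003, -1.0]]
contact_force: [5.0, -5.4, -0.6]
width: 0.0271
```

```bash
python3 cmp.py | grep -v top; python3 -c "
from h import *;s=ctrl.observe();print(s['position'],s['contact_force'],s['width'])"
```

```text
22.75
[ 0.52528878 -0.23348937  0.14970332] [ 5.81799557 -5.40647782  0.19377221] 0.027130267419681837
```

```bash
python3 cmp.py | grep "^side"
```

```text
side red [ 0.5183 -0.2279  0.1719] yel 101 [ 0.5204 -0.3305  0.0985] [0.0989 0.1003] boxtop 0.07893951130682662 yel px [170.9604 377.8911]
side red [ 0.5142 -0.2341  0.1733] yel 107 [ 0.5202 -0.3301  0.0979] [0.0984 0.0999] boxtop 0.07897693131206561 yel px [171.215  377.8318]
```

Button still out. I'll release and rise.

>>> drive_tool(
  plan=[0,0,0,0,20,0,0,0,0,60,0,0,0,0,60,0,0,0,0,60,0,0,10,0,60],
)

```text
time_s: 23.35
position: [0.5207, -0.2312, 0.1571]
orientation: [[0.987, 0.162, -0.003], [0.162, -0.987, 0.002], [-0.003, -0.002, -1.0]]
contact_force: [-0.3, 0.1, 0.0]
width: 0.0514
```

>>> drive_tool(
  plan=[0,0,30,0,60,0,0,40,0,60,0,0,40,0,60,0,0,40,0,60,0,0,0,0,60],
)

```text
time_s: 23.85
position: [0.5256, -0.2325, 0.3154]
orientation: [[0.987, 0.162, 0.01], [0.162, -0.987, -0.005], [0.009, 0.006, -1.0]]
contact_force: [0.1, 0.2, -0.4]
width: 0.0512
```

```bash
python3 cmp.py
```

```text
top red [ 0.5186 -0.2315  0.1764] yel 195 [ 0.5214 -0.3337  0.098 ] [0.099  0.1014] boxtop 0.07960843477763885 yel px [219.8205 418.7077]
top red [ 0.5189 -0.2317  0.176 ] yel 198 [ 0.5214 -0.3339  0.0976] [0.0986 0.1011] boxtop 0.07951972428378516 yel px [219.8535 418.7323]
side red [ 0.5183 -0.2279  0.1719] yel 101 [ 0.5204 -0.3305  0.0985] [0.0989 0.1003] boxtop 0.07893951130682662 yel px [170.9604 377.8911]
side red [ 0.5184 -0.2278  0.1719] yel 106 [ 0.5203 -0.3303  0.0978] [0.0982 0.0999] boxtop 0.07904235368560755 yel px [171.2075 377.8396]
23.95
```

The lever is now within 0.3 mm of its start position, and the button is within about 0.5 mm. One last check of the pot and bystanders, then hand in.

Run:
```python
from h import *
np.set_printoptions(precision=3,suppress=True)
im,d=eyes.get_image("top"); C=cloud("top",d); z=np.load("top0.npz"); C0=cloud("top",z["d"])
for q in("lens","carton","driver","mouse","pot"):
    for m in spotter.masks_of(q,"top")[:3]: print(q,round(m["conf"],2),np.median(C[m["region"]&(d>0)],0))
hsv=cv2.cvtColor(im,cv2.COLOR_RGB2HSV)
m=(hsv[...,0]>100)&(hsv[...,0]<125)&(hsv[...,1]>120)&(C[...,0]>.44)&(C[...,0]<.62)&(C[...,1]>.2)&(C[...,1]<.38)&(d>0)
print("lid",cv2.minAreaRect(C[m][:,:2].astype(np.float32)),np.median(C[m][:,2]))
s=ctrl.observe(); print(s["time_s"],s["contact_force"],s["qvel"]); print(ctrl.job_done())
```

```text
lens 0.79 [0.759 0.16  0.088]
carton 0.74 [ 0.517 -0.233  0.175]
carton 0.71 [ 0.767 -0.065  0.039]
carton 0.3 [ 0.522 -0.334  0.099]
driver 0.78 [0.761 0.351 0.022]
mouse 0.59 [ 0.744 -0.319  0.026]
mouse 0.48 [ 0.522 -0.334  0.099]
mouse 0.35 [0.531 0.275 0.083]
pot 0.94 [0.531 0.275 0.083]
pot 0.9 [ 0.633 -0.068  0.058]
pot 0.82 [0.342 0.18  0.104]
lid ((0.5333936214447021, 0.2806284427642822), (0.08254766464233398, 0.07939618080854416), 61.33468246459961) 0.08333225887970255
24.25 [-0.211  0.044  0.312] [ 0.007 -0.076 -0.051 -0.351 -0.001  0.105 -0.066]
the job is handed in; nothing more can be done
None
```

The trip test is done and handed in at 24.3 s of the 72 s allowed; the hand-in gives no verdict.

**What I did:** I moved the middle-sized pot by its handle from the stage to the middle of the mat and pressed the test button until the lever dropped. I then lifted the lever back up until it latched, and let everything go.

**One check failed on the way:** After the first lift the lever stayed up, but both cameras showed the button about 3 mm lower than at the start. I gripped the lever again, pushed it firmly back towards its stop and eased it onto the latch.

**Last checks:**

| Item | Result |
|---|---|
| Lever grip | within about 0.4 mm of its starting position |
| Button | 0.4 to 0.7 mm lower than at the start (limit 2 mm) |
| Pot | within about 4 mm of the mat's centre, lid level at 83 mm as expected |
| Lens tube, carton, screwdriver, mouse | within about 2 mm of where they started; lens tube standing |
| Gripper | open, well above the box, no contact force |

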